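# Draw the long scraper out of the half-opening drawer

## Robot

A 6-joint arm with a two-finger parallel gripper is mounted at the origin on a cart in front of the work surface, level with it; the furniture and walls round the work are solid. World frame = base frame: x ahead of the robot, y to its left, z up, the work surface at z = 0. Lengths are in m, angles in degrees, forces in N, time in s.
With the tool pointing down it reaches from about 0.25 to 0.725 m from the base axis. Payload 9.7 kg.
Tool frame: the origin (TCP) lies at the very end of the fingers, on their centre line; the grasp point (between the pads) lies 19 mm behind it (env.hold_point_z is the distance from the TCP to the grasp point, in m); x points along the fingers, z is the direction in which the jaws open and shut, and the axes are right-handed (so a half turn about x gives the same grasp; the last joint's range is limited). The gripper opens to 85 mm and grips with 20 to 120 N. Pads are 22 mm wide; open, the fingers measure 114 mm over their backs; the gripper's body (76 mm by 85 mm) begins 54 mm behind the grasp point. The pads swing forward as they close: fully open they stand 13 mm farther back than shut.
Start: joints at [66.062, 4.979, 10.078, 95.1, 0, 90], TCP at [0.223, 0.503, 0.204] pointing down, gripper open.
Joint ranges: [-179.16, 179.16], [-48.56, 103.87], [-65.8, 70.77], [-126.05, 130.52], [-82.76, 87.17], [-180, 180]. Speed limits (degrees/s): [127.2, 127.2, 147.25, 180, 180, 180].

## Interface

Orientations are given as a 3x3 rotation matrix whose columns are the frame's x, y, z axes.
In Python, from station import env gives the robot as it stands.
- The arm moves only by the tool jog_arm, never from a script. Its arguments are lists of equal length, an entry for each row: "delta_pos": the shift along the tool's x, y, z in mm, a list of three; "rot": the turn, a rotation vector about the tool's x, y, z in degrees, a list of three; "grip": the opening, from 0 (shut) to 1 (fully open). A call has exactly 10 rows; each row is the pose to reach, as a shift and turn from the pose commanded when the call began, along the tool's axes at that moment; what a row does not reach only later rows make up. A row lasts 1/8 s, in which the tool goes at most 62.5 mm and 10.7 degrees, less where a joint would pass 70% of its speed; a pose out of reach is approached as far as the arm can. A call with a gripper value outside its range is refused whole. The fingers move at their own pace and stop on an object; "grip_force" is the grip in N (left out, the last holds). Time passes only in rows, so rows that repeat a pose let the fingers close, or fill a call up. It gives the time, the measured TCP pose, the force and the opening at its end, in the units of the state.
- env.state(): the state, without advancing time (a new reading comes with each control period).
- env.snapshot(name): name is "scene" or "top" or "wrist"; returns the picture (480x640x3 uint8, red, green, blue); there is no depth.
- env.camera_model(name): a dict with "vfov" (degrees; the focal length in pixels is half the picture's height over the tangent of half this angle, whatever the lens; pixels are square), "cx", "cy" (the principal point, pixels), "dist_coeffs" ([k1, k2, p1, p2, k3] as OpenCV has them; the pictures are not rectified), "extrinsics" (4x4, takes a point from camera to world coordinates). Camera axes: x right, y down, z forward; pixel columns grow to the right and rows downward; lengths in m; the calibration is good to about 2 mm. A picture is of the moment at which its call begins: read the wrist's pose just before it. camera_model takes no time and is no camera call; for the wrist camera it gives the pose at the moment of the call.
- env.sign_off(): hands the job in, once; it reports no verdict.
The state is a dict: "time_s": time; "joint_positions": joint angles; "qd": joint speeds; "joint_efforts": joint torques, N m; "eef_pos": TCP position; "tcp_rot": TCP orientation; "wrist_force": force on the tool from outside, world axes, zero at the start; "torque": the same for the moment, N m; "width": opening from 0.0 (shut) to 1.0 (fully open).
Only numpy, scipy, OpenCV 4.12 (cv2) and the standard library are available. Lean on these libraries where they do the work, as an engineer would, in place of code of your own. Each camera call takes 0.05 s, during which the arm holds its last target.

## Task

Pull the drawer of the wooden tamping station out to its stop, past the pull of its closing spring, so that it stays open by itself. Then take out the wooden-handled scraper: it is longer than the gap, so raise its handle end first and draw it out at a slant, without levering it hard against the station. Finish still holding the scraper in the gripper, still, the whole of it a hand's breadth above the top of the station; leave the drawer open, the teaspoon in it, and the milk jug and the mug where they stand.

Things in the scene. Friction and masses are not known exactly. Their poses are not given: they have to be found in the camera images.
- station: low dark-wood tamping station, fixed to the counter, 235 mm wide (y), 72 mm high, a black rubber mat and a tamper on the back half of its top. Origin: on the counter, below the middle of the front edge of its top board, the lip; -x looks to the robot, the way the drawer opens; z up. Top board 10 mm thick (z 62 to 72 mm), from x = 0 (lip) to 284 mm.
- station_lip (a point): middle of the front edge of the station's top board, at its upper side (72 mm above the station's origin). With the drawer at its stop the gap between the lip and the inner face of the drawer front is 126 mm.
- drawer (a joint): the station's only drawer, travel in m: 0 shut, 0.140 at its stop; slides along the station's -x. An over-centre spring pulls it shut with 2.5 N at 0, falling to nothing at 0.050, and beyond that pushes it open, up to 5 N at the stop, where it stays; friction about 1 N.
- drawer_floor (a point): middle of the front end of the drawer's floor, upper side (z 16 mm), at the inner face of the drawer front; moves with the drawer. Front 14 mm thick, 235 mm wide, top edge at z 60 mm. Inner length 240 mm; side and rear walls up to z 50 mm. A thin divider up to z 30 mm leaves a bay from y -42 to +97 mm (station's axes; holds the scraper) and a 50 mm bay on the -y side (a teaspoon).
- drawer_handle (a point): middle of the drawer's steel bar handle: round bar 10 mm thick, 110 mm long along the station's y, its axis 40 mm in front of the drawer front and 48 mm above the counter; moves with the drawer. On posts at 45 mm either side of the middle.
- scraper: scraper, light wooden handle, narrow steel blade, 222 mm long along its y, about 90 g, lying in the drawer, butt 4 to 12 mm behind the drawer front, blade end under the top board even with the drawer open. Origin: mid-length, underside. Handle 22 mm wide and high, y -6 to +111 mm (butt); blade 2 mm thick, y -6 to -111 mm at z 11 mm, its tip 11 mm deep. Balances near y = +50 mm.
- scraper_butt (a point): middle of the end of the scraper's handle, y = +111 mm, z = 11 mm in its frame
- teaspoon: steel teaspoon, 130 mm long, lying in the narrow right-hand bay of the drawer; stays in the drawer and travels with it. Origin: its middle, underside.
- milk_jug: steel milk jug, 92 mm high, standing on the counter left of the station's drawer. Origin: centre of its foot.
- white_mug: white mug, 102 mm high, standing on the counter right of the station's drawer. Origin: centre of its foot.
Not all that is in view belongs to the job. What is shaped like the milk_jug but pink is not meant.

How it is judged (in metres and radians):
On the way, in this order (a step that is already met when the one before it is completed fails the run):
1. the drawer is at its stop (133 mm or more), the scraper still lying in it (value of joint drawer above 0.133 m and height (world z) of scraper below 0.05 m), for 0.2 s.
2. the scraper is drawn out slantwise: its butt above the drawer front and the lip beyond its blade's tip (seen along the scraper) (height (world z) of scraper_butt above 0.065 m and y of station_lip in the frame of scraper below -0.111 m).
At the end, for the whole second after the job is handed in: scraper held still by the fingers alone: butt over 130 mm above the counter, middle over 190 mm (over 140 mm if within 20 degrees of level), not touching the station; drawer open 120 mm or more, teaspoon in it; jug and mug upright, within 20 mm of where they stood (height (world z) of scraper_butt above 0.13 m and (height (world z) of scraper above 0.19 m or (height (world z) of scraper above 0.14 m and angle between scraper's own y axis and vertical above 1.2 rad)) and contact force between scraper and the fingers above 2 N and contact force between scraper and station below 0.1 N and linear speed of scraper below 0.03 m/s and value of joint drawer above 0.12 m and height (world z) of teaspoon below 0.05 m and distance of each of milk_jug, white_mug from where it was at the start of the episode below 0.02 m and angle between each of milk_jug, white_mug's own z axis and vertical below 0.2 rad); the arm keeps its last pose, push and grip.
It fails at once if the slanted scraper is levered against the station or its drawer with more than 25 N (contact force between scraper and station above 25 N and angle between scraper's own y axis and vertical below 1.5 rad).
It fails at once if the milk jug or the mug is moved by more than 20 mm (distance of any of milk_jug, white_mug from where it was at the start of the episode above 0.02 m).
It fails at once if the teaspoon is taken out of the drawer (height (world z) of teaspoon above 0.07 m).
It also fails if it takes over 61 s, if anything falls off the work surface, if the arm or the gripper's body presses on something with over 40 N, if the wrist force passes 120 N, or if a joint passes its speed limit or range.

## Working session

There is one attempt and no reset: what is moved stays moved. The work goes in short steps, Python scripts to look and compute and a tool call to move; the robot and the scene stay as the last step left them, time stands still between calls to the robot, and variables do not carry over. Pictures are saved under pics/ and viewed, and the job is handed in when it is done.

Besides the shell and the picture viewer there is one more tool, called after ">>>" as a command line: name --argument value ..., lists and objects as JSON in quotes. jog_arm: Moves the arm, as the interface text tells. Its arguments: {"type":"object","properties":{"delta_pos":{"type":"array"},"rot":{"type":"array"},"grip":{"type":"array"},"grip_force":{"type":"number"}},"required":["delta_pos","rot","grip"]}

```bash
ls; mkdir -p pics; python3 - <<'E'
from station import env
import cv2
print(env.state())
for n in("scene","top","wrist"):
    im=env.snapshot(n); cv2.imwrite(f"pics/{n}0.png",im[:,:,::-1])
    m=env.camera_model(n); print(n,m)
E
```

```text
pics
{'time_s': 0.0, 'joint_positions': array([ 6.60628427e+01,  5.00952563e+00,  1.00368323e+01,  9.51001161e+01,
       -7.38139277e-04,  8.99992097e+01]), 'qd': array([ 0.03528428,  0.10557578, -0.11073926, -0.04663624, -0.00085565,
       -0.07693659]), 'joint_efforts': array([ 4.30839577e-05, -5.20386028e+01,  4.64803648e+01,  1.65261637e-02,
       -5.36830646e-05,  1.87773270e-05]), 'eef_pos': array([0.22305407, 0.50246023, 0.2038195 ]), 'tcp_rot': array([[-5.03818080e-04, -9.13996624e-01,  4.05721477e-01],
       [-1.16669464e-03,  4.05721789e-01,  9.13995880e-01],
       [-9.99999192e-01, -1.28654224e-05, -1.27076494e-03]]), 'wrist_force': array([-0.78016321,  0.14180549,  0.19195222]), 'torque': array([-0.00172591,  0.00654828,  0.00427877]), 'width': 1.0002398749511077}
scene {'vfov': 49.336274751625076, 'cx': 320.0942601691331, 'cy': 228.4609956468504, 'dist_coeffs': array([-0.03495483,  0.        ,  0.        ,  0.        ,  0.        ]), 'extrinsics': array([[-0.72764178, -0.31961265,  0.60694744, -0.22008331],
       [-0.68586877,  0.32477471, -0.65123377,  1.05188713]
[... 293 characters left out ...]
  ]), 'extrinsics': array([[ 0.00459999, -0.98092278,  0.19434333,  0.28870926],
       [-0.99998706, -0.00409048,  0.0030229 ,  0.23575885],
       [-0.00217028, -0.19435472, -0.98092891,  1.41391458],
       [ 0.        ,  0.        ,  0.        ,  1.        ]])}
wrist {'vfov': 60.50910867865877, 'cx': 322.22863876752064, 'cy': 240.63208106795653, 'dist_coeffs': array([-0.04544402,  0.        ,  0.        ,  0.        ,  0.        ]), 'extrinsics': array([[ 0.40596284,  0.87187381,  0.27391647,  0.15368098],
       [ 0.91388835, -0.38680578, -0.12324517,  0.53381138],
       [-0.00150176,  0.30036203, -0.95382409,  0.37363985],
       [ 0.        ,  0.        ,  0.        ,  1.        ]])}
```

View pics/scene0.png

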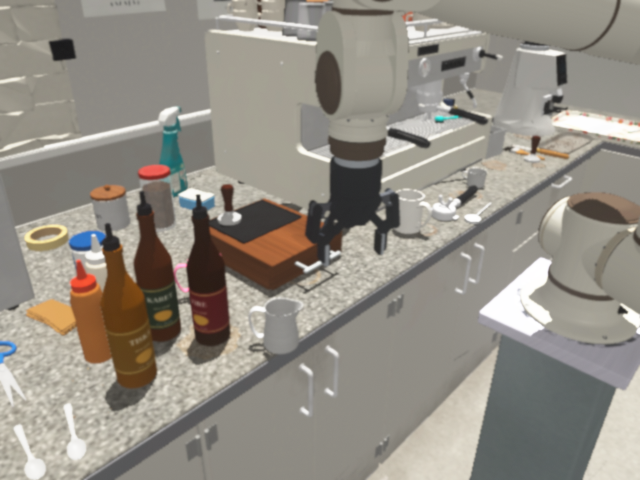

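View pics/top0.png

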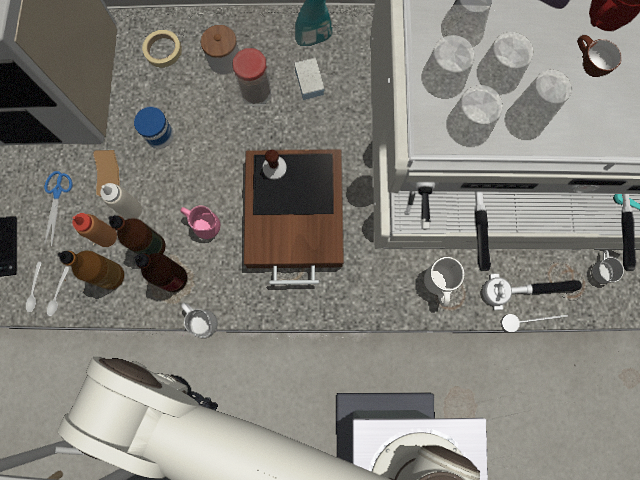

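View pics/wrist0.png

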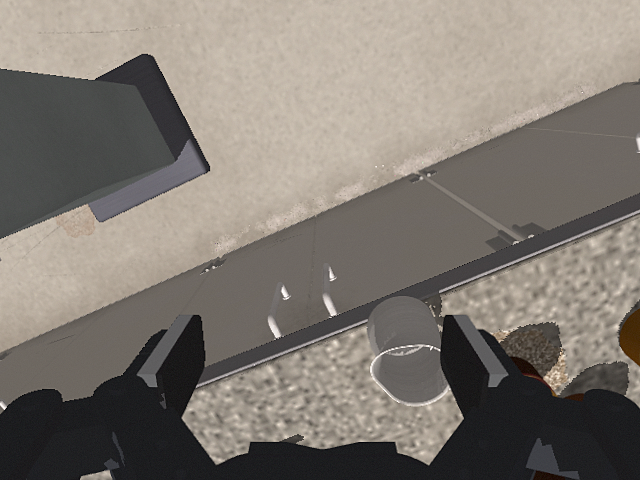

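```bash
cat > h.py <<'E'
from station import env
import cv2, numpy as np
def K(m):
    f=240/np.tan(np.radians(m['vfov']/2)); return np.array([[f,0,m['cx']],[0,f,m['cy']],[0,0,1.]])
def ray(m,u,v):
    p=cv2.undistortPoints(np.array([[[u,v]]],float),K(m),m['dist_coeffs'])[0,0]
    E=m['extrinsics']; return E[:3,3],E[:3,:3]@np.array([p[0],p[1],1])
def onz(m,u,v,z):
    o,d=ray(m,u,v); return o+d*(z-o[2])/d[2]
def proj(m,P):
    E=np.linalg.inv(m['extrinsics']); r=cv2.Rodrigues(E[:3,:3])[0]
    return cv2.projectPoints(np.array(P,float).reshape(-1,3),r,E[:3,3],K(m),m['dist_coeffs'])[0].reshape(-1,2)
def crop(src,dst,x,y,w,h,s):
    im=cv2.imread(src)[y:y+h,x:x+w]; cv2.imwrite(dst,cv2.resize(im,None,fx=s,fy=s,interpolation=cv2.INTER_CUBIC))
E
python3 - <<'E'
from h import *
crop("pics/top0.png","pics/top0c.png",175,140,180,200,3)
crop("pics/scene0.png","pics/scene0c.png",190,180,180,140,4)
E
```

```text
(no output)
```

View pics/top0c.png

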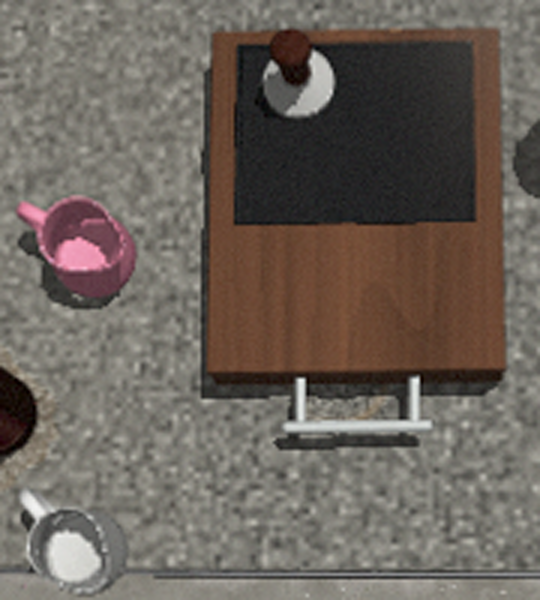

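View pics/scene0c.png

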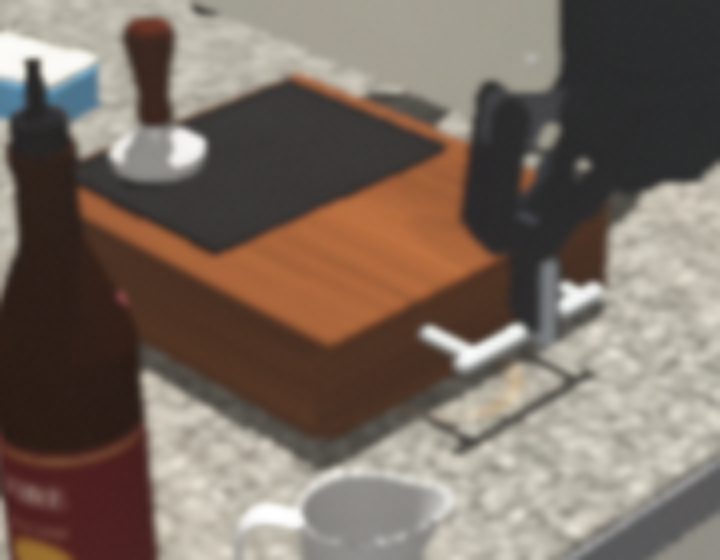

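```bash
python3 - <<'E'
from h import *
m=env.camera_model("top")
f=lambda x,y:(175+x/3,140+y/3)
P=[onz(m,*f(*p),.072) for p in[(209,373),(505,371),(213,32),(498,30)]]
H=[onz(m,*f(*p),.048) for p in[(284,427),(431,425)]]
for p in P+H: print(np.round(p,4))
mid=(P[0]+P[1])/2; 
d=(P[1]-P[0]);print("lip",mid,np.degrees(np.arctan2(d[0],-d[1])),np.linalg.norm(d))
d=(P[2]+P[3]-P[1]-P[0])/2;print(np.degrees(np.arctan2(d[1],d[0])),np.linalg.norm(d))
print((H[0]+H[1])/2)
print("mug",onz(m,444,272,.102),"jug",onz(m,199,322,.092))
s=env.camera_model("scene")
# scene check: jug foot etc
for p in [(330,348),(320,437)]: 
  q=(190+p[0]/4,180+p[1]/4); print(onz(s,*q,.072))
E
```

```text
[0.5092 0.4147 0.072 ]
[0.5118 0.1833 0.072 ]
[0.7909 0.4203 0.072 ]
[0.7931 0.1878 0.072 ]
[0.4702 0.3571 0.048 ]
[0.4723 0.2409 0.048 ]
lip [0.51050389 0.29896399 0.072     ] 0.6537637777124472 0.23143134816638905
1.0349762504628617 0.28157452165063296
[0.47124926 0.29903002 0.048     ]
mug [ 0.48821575 -0.04678071  0.102     ] jug [0.37213034 0.5130154  0.092     ]
[0.50587371 0.42079617 0.072     ]
[0.44608146 0.48147371 0.072     ]
```

```bash
cat >> h.py <<'E'
from scipy.spatial.transform import Rotation as Ro
def Rdown(jaw_deg, tilt=0):
    # tool x down, tool z at world angle jaw_deg; 
    a=np.radians(jaw_deg); z=np.array([np.cos(a),np.sin(a),0]); x=np.array([0,0,-1.]); 
    return np.column_stack([x,np.cross(z,x),z])
def cmd(pos,R,s=None):
    s=s or env.state(); R0=s['tcp_rot']
    print("dpos",np.round(R0.T@(np.array(pos)-s['eef_pos'])*1000,1),"rot",np.round(Ro.from_matrix(R0.T@R).as_rotvec(degrees=True),1))
E
python3 - <<'E'
from h import *
cmd([.471,.299,.13],Rdown(0.9))
cmd([.471,.299,.18],Rdown(0.9))
E
```

```text
dpos [  74.  -309.2  -85.3] rot [65.2 -0.1  0. ]
dpos [  24.  -309.2  -85.4] rot [65.2 -0.1  0. ]
```

>>> jog_arm --delta_pos '[[4, -45, -12], [8, -90, -25], [12, -135, -37], [16, -180, -50], [20, -225, -62], [24, -270, -74], [40, -309, -85], [74, -309, -85], [74, -309, -85], [74, -309, -85]]' --rot '[[9, 0, 0], [18, 0, 0], [27, 0, 0], [36, 0, 0], [45, 0, 0], [54, 0, 0], [62, 0, 0], [65.2, 0, 0], [65.2, 0, 0], [65.2, 0, 0]]' --grip '[0.3, 0.3, 0.3, 0.3, 0.3, 0.3, 0.3, 0.3, 0.3, 0.3]' --grip_force 40

```text
time_s: 1.4
eef_pos: [0.471, 0.3, 0.1316]
tcp_rot: [[0.001, -0.017, 1.0], [0.0, 1.0, 0.017], [-1.0, 0.0, 0.001]]
wrist_force: [0.1, 1.0, 0.6]
width: 0.298
```

```bash
python3 - <<'E'
from h import *
s=env.state();print(s['time_s'],s['eef_pos'],s['joint_positions'],s['width'])
m=env.camera_model("wrist")
im=env.snapshot("wrist");cv2.imwrite("pics/w1.png",im[:,:,::-1])
im=env.snapshot("scene");cv2.imwrite("pics/s1.png",im[:,:,::-1])
print(proj(m,[.471,.299,.048]),proj(m,[.471,.354,.048]),proj(m,[.471,.244,.048]))
print(np.round(m['extrinsics'],3).tolist())
E
```

```text
1.4 [0.47099456 0.29999547 0.1315932 ] [3.24924526e+01 5.20929504e+00 2.25663354e+00 8.70087957e+01
 4.03940952e-03 1.21524802e+02] 0.2984951095073394
[[321.08859313 237.54770316]] [[322.52984589 150.68825924]] [[319.81976489 314.25845808]]
[[1.0, 0.016, 0.004, 0.471], [0.017, -0.953, -0.301, 0.377], [-0.001, 0.301, -0.954, 0.301], [0.0, 0.0, 0.0, 1.0]]
```

View pics/w1.png

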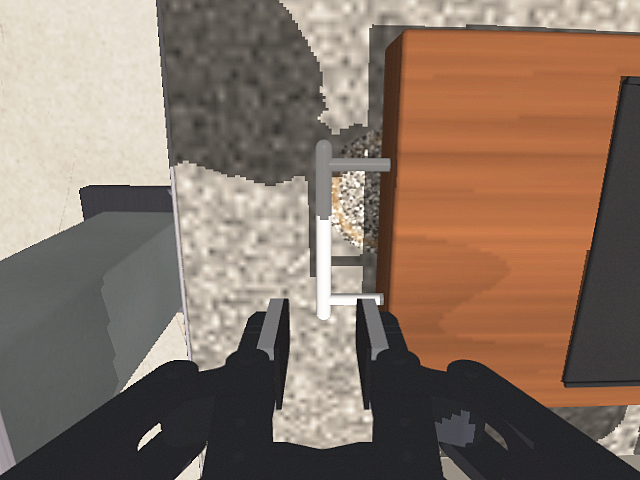

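>>> jog_arm --delta_pos '[[30, 0, 1], [60, 0, 1], [85, 0, 1], [102, 0, 1], [102, 0, 1], [102, 0, 1], [102, 0, 1], [102, 0, 1], [102, 0, 1], [102, 0, 1]]' --rot '[[0, 0, 0], [0, 0, 0], [0, 0, 0], [0, 0, 0], [0, 0, 0], [0, 0, 0], [0, 0, 0], [0, 0, 0], [0, 0, 0], [0, 0, 0]]' --grip '[0.3, 0.3, 0.3, 0.3, 0.3, 0, 0, 0, 0, 0]' --grip_force 40

```text
time_s: 2.75
eef_pos: [0.4721, 0.2997, 0.0286]
tcp_rot: [[0.0, -0.015, 1.0], [0.0, 1.0, 0.015], [-1.0, 0.0, 0.0]]
wrist_force: [-0.6, -0.1, 0.2]
width: -0.001
```

```bash
python3 - <<'E'
from h import *
s=env.state();print(s['time_s'],s['width'])
im=env.snapshot("wrist");cv2.imwrite("pics/w2.png",im[:,:,::-1])
im=env.snapshot("scene");cv2.imwrite("pics/s2.png",im[:,:,::-1])
crop("pics/s2.png","pics/s2c.png",200,160,200,150,4)
E
```

```text
2.75 -0.0010770225193099344
```

View pics/w2.png

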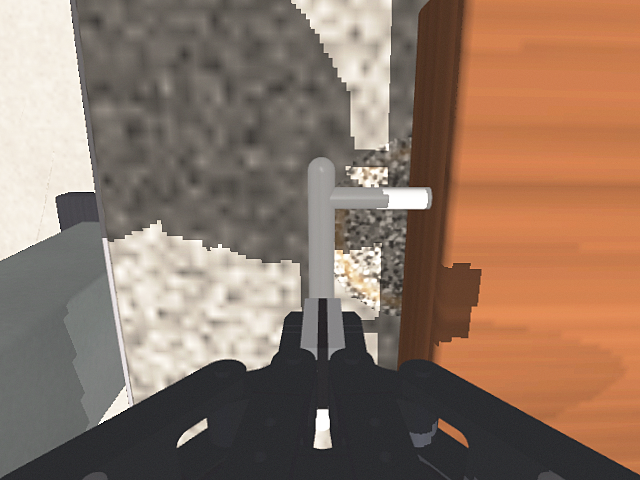

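View pics/s2c.png

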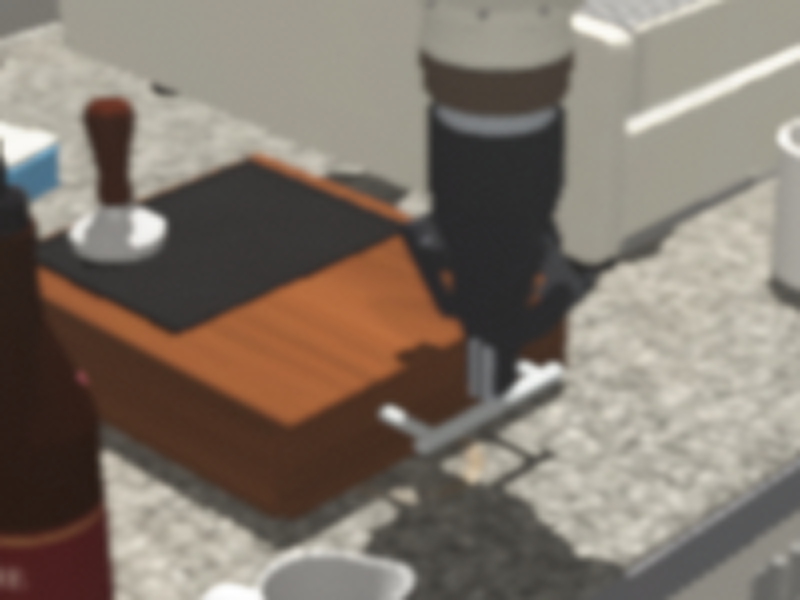

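```bash
python3 - <<'E'
from h import *
m=env.camera_model("scene")
q=lambda P:np.round((proj(m,P)-[200,160])*4)
print(q([[.472,.2997,.0286],[.472,.2997,.048],[.472,.354,.048],[.472,.244,.048],[.472,.299,.072],[.472,.2997,.1]]))
w=env.camera_model("wrist")
print(proj(w,[[.472,.2997,.0286],[.472,.2997,.048],[.472,.354,.048],[.472,.2997,.072],[.472,.2997,.1]]))
print(env.state()['eef_pos'],env.hold_point_z)
E
```

```text
[[490. 436.]
 [490. 406.]
 [423. 443.]
 [555. 372.]
 [492. 369.]
 [492. 326.]]
[[320.31640177 289.97236908]
 [320.04586407 309.86726971]
 [322.00785884 175.58547128]
 [319.61652144 341.48100728]
 [318.90975804 393.63337289]]
[0.47208417 0.29960269 0.02849171] 0.0187
```

```bash
python3 - <<'E'
from h import *
crop("pics/w2.png","pics/w2c.png",240,140,220,200,3.5) if 0 else crop("pics/w2.png","pics/w2c.png",240,270,180,190,3)
crop("pics/s2.png","pics/s2d.png",285,220,80,60,10)
E
```

```text
(no output)
```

View pics/w2c.png

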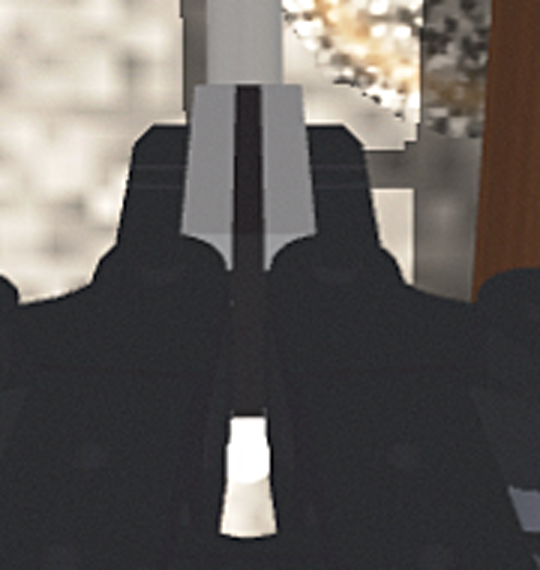

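View pics/s2d.png

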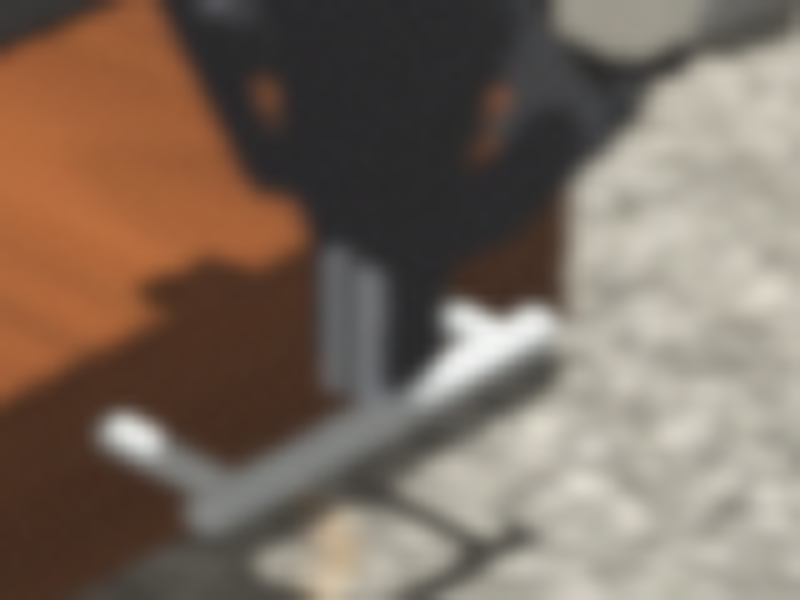

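```bash
python3 - <<'E'
from h import *
m=env.camera_model("scene");w=env.camera_model("wrist")
for z in (.028,.04,.05,.06,.07): print(z,proj(m,[[.480,.311,z],[.472,.311,z],[.464,.311,z]]).round(1).tolist(),proj(w,[.472,.311,z]).round(1))
E
```

```text
0.028 [[316.5, 269.7], [319.1, 271.0], [321.6, 272.3]] [[320.7 266. ]]
0.04 [[316.6, 265.2], [319.1, 266.5], [321.7, 267.8]] [[320.5 276.4]]
0.05 [[316.6, 261.4], [319.2, 262.7], [321.7, 264.0]] [[320.4 286.2]]
0.06 [[316.6, 257.6], [319.2, 258.9], [321.8, 260.1]] [[320.2 297.3]]
0.07 [[316.7, 253.8], [319.2, 255.0], [321.9, 256.3]] [[320.1 309.8]]
```

>>> jog_arm --delta_pos '[[0, 0, 0], [0, 0, 0], [0, 0, 0], [10, 0, 0], [20, 0, 0], [28, 0, 0], [28, 0, 0], [28, 0, 0], [28, 0, 0], [28, 0, 0]]' --rot '[[0, 0, 0], [0, 0, 0], [0, 0, 0], [0, 0, 0], [0, 0, 0], [0, 0, 0], [0, 0, 0], [0, 0, 0], [0, 0, 0], [0, 0, 0]]' --grip '[0.3, 0.3, 0.3, 0.3, 0.3, 0.3, 0, 0, 0, 0]' --grip_force 40

```text
time_s: 4.1
eef_pos: [0.4717, 0.2996, 0.0]
tcp_rot: [[-0.001, -0.015, 1.0], [-0.0, 1.0, 0.015], [-1.0, -0.0, -0.001]]
wrist_force: [-3.3, 0.3, -1.9]
width: 0.101
```

```bash
python3 - <<'E'
from h import *
s=env.state();print(s['time_s'],s['width'],s['wrist_force'],s['eef_pos'])
im=env.snapshot("scene");cv2.imwrite("pics/s3.png",im[:,:,::-1])
crop("pics/s3.png","pics/s3d.png",285,200,80,80,8)
E
```

```text
4.1 0.10113514769389949 [-3.2837729   0.32001092 -1.94178432] [4.71668559e-01 2.99551559e-01 3.96784663e-05]
```

View pics/s3d.png

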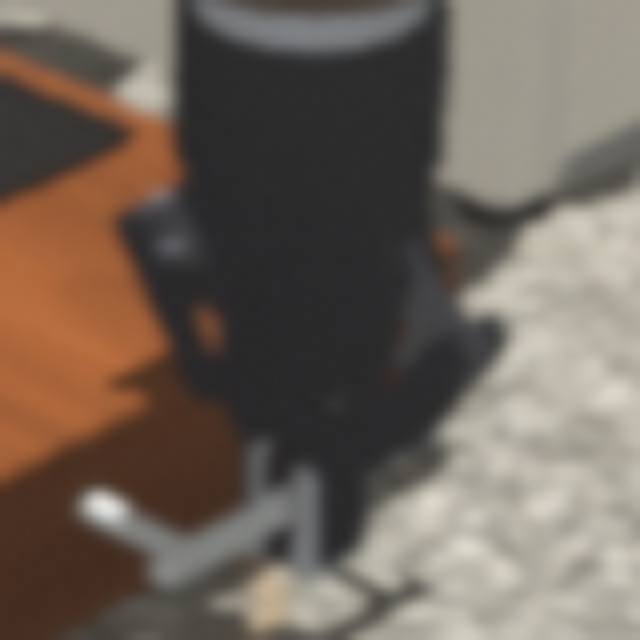

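>>> jog_arm --delta_pos '[[0, 0, -15], [0, 0, -30], [0, 0, -45], [0, 0, -60], [0, 0, -78], [0, 0, -96], [0, 0, -114], [0, 0, -130], [0, 0, -138], [0, 0, -138]]' --rot '[[0, 0, 0], [0, 0, 0], [0, 0, 0], [0, 0, 0], [0, 0, 0], [0, 0, 0], [0, 0, 0], [0, 0, 0], [0, 0, 0], [0, 0, 0]]' --grip '[0, 0, 0, 0, 0, 0, 0, 0, 0, 0]'

```text
time_s: 5.4
eef_pos: [0.3321, 0.2974, 0.0001]
tcp_rot: [[-0.002, -0.016, 1.0], [-0.0, 1.0, 0.016], [-1.0, -0.0, -0.002]]
wrist_force: [-5.7, 2.9, -12.1]
width: 0.096
```

>>> jog_arm --delta_pos '[[0, 0, 0], [0, 0, 0], [0, 0, 0], [0, 0, 0], [-20, 0, 0], [-50, 0, 0], [-90, 0, 0], [-130, 0, 0], [-150, 0, 0], [-150, 0, 0]]' --rot '[[0, 0, 0], [0, 0, 0], [0, 0, 0], [0, 0, 0], [0, 0, 0], [0, 0, 0], [0, 0, 0], [0, 0, 0], [0, 0, 0], [0, 0, 0]]' --grip '[0.3, 0.3, 0.3, 0.3, 0.3, 0.3, 0.3, 0.3, 0.3, 0.3]'

```text
time_s: 6.65
eef_pos: [0.3348, 0.2981, 0.1518]
tcp_rot: [[0.002, -0.015, 1.0], [0.002, 1.0, 0.015], [-1.0, 0.002, 0.002]]
wrist_force: [0.4, 0.1, 0.2]
width: 0.3
```

```bash
python3 - <<'E'
from h import *
s=env.state();print(s['time_s'],s['width'],s['wrist_force'],s['eef_pos'],s['joint_positions'])
for n in("scene","top","wrist"):
    im=env.snapshot(n);cv2.imwrite(f"pics/{n}4.png",im[:,:,::-1])
crop("pics/top4.png","pics/top4c.png",220,200,150,130,5)
E
```

```text
6.65 0.2995115022707828 [0.41709629 0.10959517 0.15501534] [0.33484634 0.29808354 0.15183481] [ 4.16806999e+01 -9.85226922e+00 -1.00809957e+01  8.96147522e+01
 -7.05346649e-03  1.30830962e+02]
```

View pics/top4c.png

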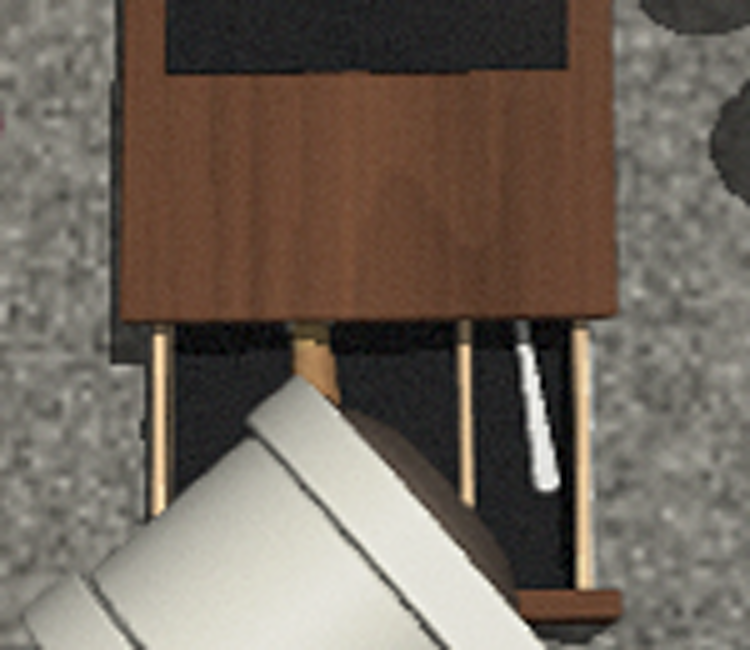

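View pics/wrist4.png

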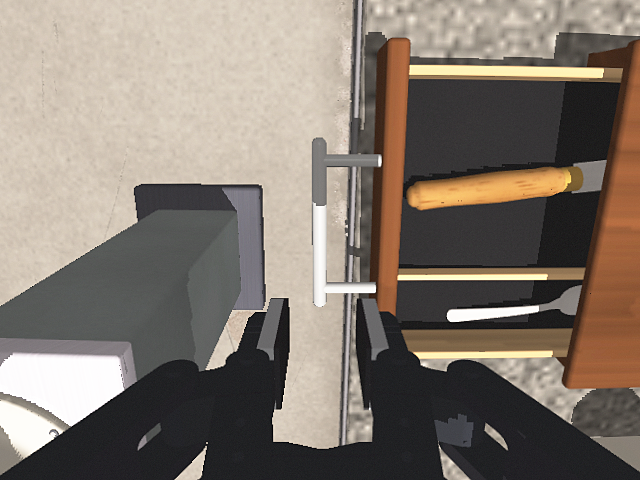

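View pics/scene4.png

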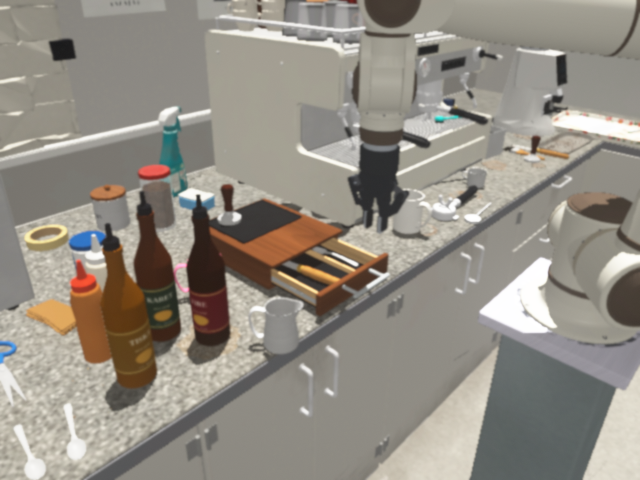

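```bash
python3 - <<'E'
from h import *
w=env.camera_model("wrist")
a=onz(w,408,197,.027);b=onz(w,566,180,.027);print("butt",a,"end",b,np.linalg.norm(a-b))
for z in(.027,.034): 
  a=onz(w,408,197,z);b=onz(w,566,180,z);d=b-a;print(z,a,b,np.degrees(np.arctan2(d[1],d[0])),np.linalg.norm(d))
print("handle",onz(w,318,222,.048), "front top inner edge",onz(w,409,150,.06),"outer",onz(w,378,150,.06),"lip",onz(w,600,120,.072),onz(w,563,382,.072))
print("divider",onz(w,500,272,.03), "left wall inner", onz(w,500,79,.05))
E
```

```text
butt [0.39591085 0.31575902 0.027     ] end [0.50985071 0.33043217 0.027     ] 0.11488077933190813
0.027 [0.39591085 0.31575902 0.027     ] [0.50985071 0.33043217 0.027     ] 7.338150891443482 0.11488077933190813
0.034 [0.39442256 0.31716491 0.034     ] [0.50562974 0.33148614 0.034     ] 7.338150891443486 0.1121255307937137
handle [0.33140915 0.30171264 0.048     ] front top inner edge [0.38730386 0.35194532 0.06      ] outer [0.36808191 0.35159191 0.06      ] lip [0.4969111  0.37312148 0.072     ] [0.51006972 0.19153295 0.072     ]
divider [0.47014548 0.25979192 0.03      ] left wall inner [0.44274897 0.39552704 0.05      ]
```

```bash
python3 - <<'E'
from h import *
cmd([.4416,.3219,.10],Rdown(97.3))
E
```

```text
dpos [ 49.1  23.1 108.2] rot [-96.4  -0.1  -0. ]
```

>>> jog_arm --delta_pos '[[0, 2, 12], [0, 4, 24], [0, 7, 36], [0, 10, 48], [5, 12, 60], [10, 15, 72], [20, 18, 84], [30, 21, 96], [49, 23, 108], [49, 23, 108]]' --rot '[[-10, 0, 0], [-20, 0, 0], [-30, 0, 0], [-40, 0, 0], [-50, 0, 0], [-60, 0, 0], [-70, 0, 0], [-80, 0, 0], [-90, 0, 0], [-96.4, 0, 0]]' --grip '[0.5, 0.5, 0.5, 0.5, 0.5, 0.5, 0.5, 0.5, 0.5, 0.5]' --grip_force 60

```text
time_s: 8.05
eef_pos: [0.4411, 0.3213, 0.0981]
tcp_rot: [[-0.004, -0.991, -0.131], [-0.003, -0.131, 0.991], [-1.0, 0.004, -0.002]]
wrist_force: [0.5, 0.3, -0.0]
width: 0.497
```

```bash
python3 - <<'E'
from h import *
s=env.state();print(s['time_s'],s['width'],s['eef_pos'],s['joint_positions'])
im=env.snapshot("wrist");cv2.imwrite("pics/w5.png",im[:,:,::-1])
w=env.camera_model("wrist")
print(w['extrinsics'].round(3).tolist(),proj(w,[[.396,.316,.027],[.51,.3304,.027],[.4416,.3219,.027]]))
cmd([.4416,.3219,-.009],Rdown(97.3))
E
```

```text
8.05 0.4968730506248047 [0.44106941 0.32128004 0.09807262] [ 3.60725423e+01  3.87919322e+00 -2.85333141e+00  8.35437103e+01
 -4.40326044e-03  2.85734960e+01]
[[-0.135, 0.946, 0.295, 0.366], [0.991, 0.129, 0.038, 0.311], [-0.002, 0.297, -0.955, 0.269], [0.0, 0.0, 0.0, 1.0]] [[324.07252221 166.92802048]
 [322.19380819 340.45118567]
 [323.48688887 242.0269392 ]]
dpos [107.9  -0.9   0.6] rot [ 0.5 -0.1 -0.2]
```

View pics/w5.png

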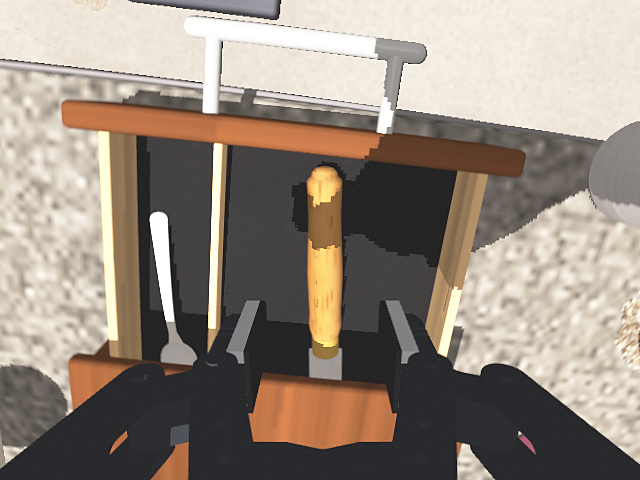

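>>> jog_arm --delta_pos '[[30, 0, 0], [60, 0, 0], [80, -1, 0], [95, -1, 0], [102, -1, 0], [107, -1, 0.5], [107, -1, 0.5], [107, -1, 0.5], [107, -1, 0.5], [107, -1, 0.5]]' --rot '[[0, 0, 0], [0, 0, 0], [0.4, 0, 0], [0.4, 0, 0], [0.4, 0, 0], [0.4, 0, 0], [0.4, 0, 0], [0.4, 0, 0], [0.4, 0, 0], [0.4, 0, 0]]' --grip '[0.5, 0.5, 0.5, 0.5, 0.5, 0.5, 0.5, 0, 0, 0]' --grip_force 60

```text
time_s: 9.35
eef_pos: [0.4431, 0.3231, -0.0047]
tcp_rot: [[0.001, -0.993, -0.119], [0.001, -0.119, 0.993], [-1.0, -0.001, 0.001]]
wrist_force: [-0.4, -1.1, 5.4]
width: 0.245
```

```bash
python3 - <<'E'
from h import *
s=env.state();print(s['time_s'],s['width'],s['eef_pos'],s['wrist_force'])
im=env.snapshot("wrist");cv2.imwrite("pics/w6.png",im[:,:,::-1])
im=env.snapshot("scene");cv2.imwrite("pics/s6.png",im[:,:,::-1])
crop("pics/s6.png","pics/s6c.png",250,190,160,130,5)
E
```

```text
9.35 0.2449652581216892 [ 0.44312202  0.32314975 -0.0046754 ] [-0.37642884 -1.14922612  5.35936601]
```

View pics/w6.png

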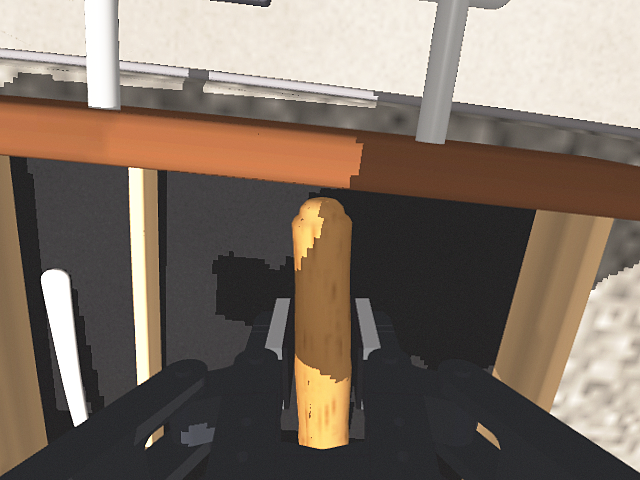

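View pics/s6c.png

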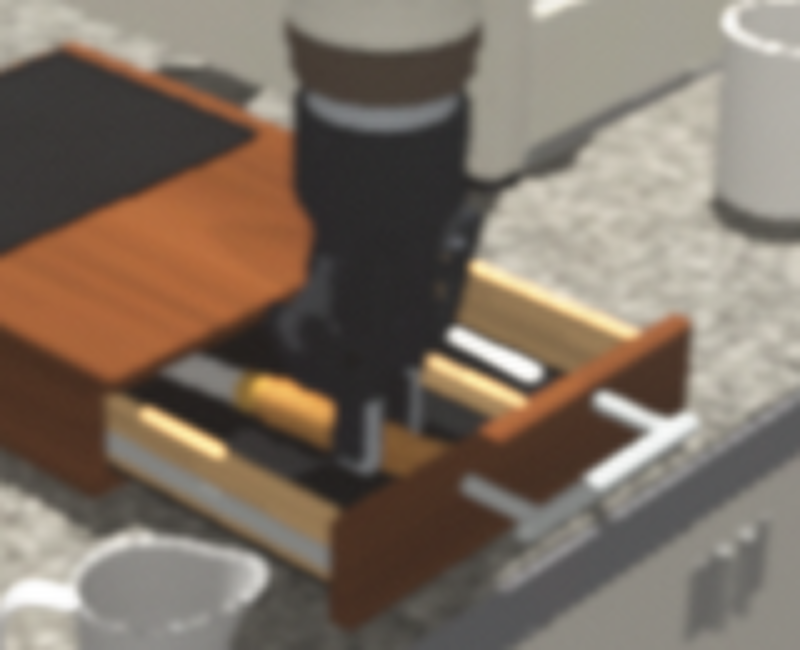

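```bash
cat >> h.py <<'E'
E
python3 - <<'E'
from h import *
# in tool frame at command start: eef origin 0; axes x down,y to butt. tip of scraper at:
eef=np.array([.4425,.3225,-.005]);T=np.array([.616,.344,.027])
tip=np.array([-(T[2]-eef[2]), -np.hypot(*(T-eef)[:2]),0])
print(tip)
for th,d in [(2,1.5),(4,3),(6.5,5),(9,7),(11,9),(13,11),(14,20),(14,60),(14,120),(14,130)]:
    R=Ro.from_rotvec([0,0,th],degrees=True).as_matrix()
    p=(tip+R@(-tip))*1000+R@np.array([0,d,0])
    print(th,d,p.round(1))
E
```

```text
[-0.032      -0.17482706  0.        ]
2 1.5 [-6.2  2.5  0. ]
4 3 [-12.5   4.8   0. ]
6.5 5 [-20.6   7.5   0. ]
9 7 [-28.8   9.8   0. ]
11 9 [-35.7  11.7   0. ]
13 11 [-42.6  13.4   0. ]
14 20 [-48.1  22.    0. ]
14 60 [-57.8  60.8   0. ]
14 120 [-72.3 119.    0. ]
14 130 [-74.7 128.7   0. ]
```

>>> jog_arm --delta_pos '[[-4, 0, 0], [-9, 2.5, 0], [-15, 5, 0], [-23, 7.5, 0], [-31, 10, 0], [-38, 12, 0], [-45, 13.5, 0], [-45, 13.5, 0], [-45, 13.5, 0], [-45, 13.5, 0]]' --rot '[[0, 0, 0], [0, 0, 2], [0, 0, 4], [0, 0, 6.5], [0, 0, 9], [0, 0, 11], [0, 0, 13], [0, 0, 13], [0, 0, 13], [0, 0, 13]]' --grip '[0, 0, 0, 0, 0, 0, 0, 0, 0, 0]' --grip_force 60

```text
time_s: 10.7
eef_pos: [0.429, 0.3211, 0.0393]
tcp_rot: [[-0.223, -0.967, -0.12], [-0.027, -0.116, 0.993], [-0.974, 0.225, -0.0]]
wrist_force: [-0.4, -0.1, -0.4]
width: 0.244
```

```bash
python3 - <<'E'
from h import *
s=env.state();print(s['time_s'],s['width'],s['eef_pos'],s['wrist_force'])
im=env.snapshot("wrist");cv2.imwrite("pics/w7.png",im[:,:,::-1])
im=env.snapshot("scene");cv2.imwrite("pics/s7.png",im[:,:,::-1])
crop("pics/s7.png","pics/s7c.png",250,190,160,130,5)
E
```

```text
10.7 0.2435540740991665 [0.42901884 0.32108286 0.0392948 ] [-0.39587546 -0.10364283 -0.44252392]
```

View pics/w7.png

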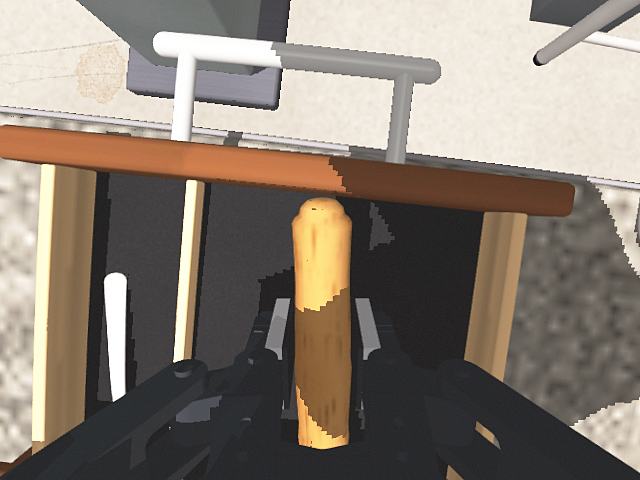

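View pics/s7c.png

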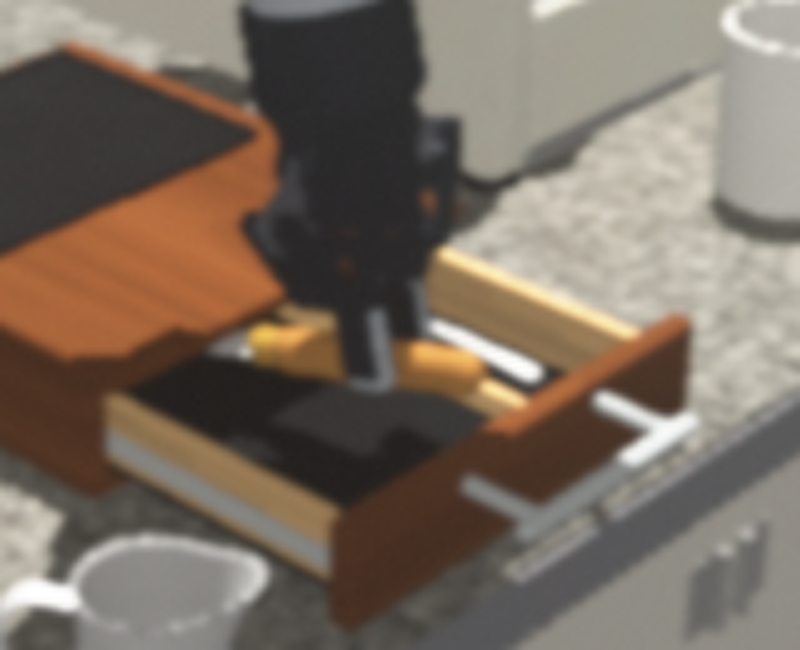

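```bash
python3 - <<'E'
from h import *
s=env.state();R=s['tcp_rot'];p=s['eef_pos']
b=p+R@np.array([-.034,.047,0]); t=p+R@np.array([-.034,.047-.222,0]); e=p+R@np.array([-.034,.047-.117,0])
m=env.camera_model("scene")
print(b,e,t,((proj(m,[b,e])-[250,190])*5).round(), proj(env.camera_model("wrist"),[b]))
l=np.array([.5105,.330]); k=(l[0]-t[0])/(b-t)[0]; print("axis z at lip",(t+k*(b-t)))
k=(.384-t[0])/(b-t)[0]; print("axis z at front",(t+k*(b-t)))
E
```

```text
[0.3911847  0.31658132 0.0831385 ] [0.50437247 0.33022221 0.05684297] [0.60595124 0.34246403 0.03324443] [[476. 370.]
 [265. 340.]] [[322.91608745 202.18564036]]
axis z at lip [0.5105     0.33096067 0.05541944]
axis z at front [0.384      0.31571545 0.08480763]
```

>>> jog_arm --delta_pos '[[0.5, 8, 0], [1, 20, 0], [1, 35, 0], [1, 50, 0], [1, 65, 0], [1, 80, 0], [1, 95, 0], [1, 110, 0], [1, 122, 0], [1, 130, 0]]' --rot '[[0, 0, 0], [0, 0, 0], [0, 0, 0], [0, 0, 0], [0, 0, 0], [0, 0, 0], [0, 0, 0], [0, 0, 0], [0, 0, 0], [0, 0, 0]]' --grip '[0, 0, 0, 0, 0, 0, 0, 0, 0, 0]' --grip_force 60

```text
time_s: 12.05
eef_pos: [0.3026, 0.306, 0.068]
tcp_rot: [[-0.223, -0.967, -0.12], [-0.027, -0.117, 0.993], [-0.974, 0.225, 0.0]]
wrist_force: [0.2, -0.7, -0.3]
width: 0.25
```

```bash
python3 - <<'E'
from h import *
s=env.state();R=s['tcp_rot'];p=s['eef_pos'];print(s['time_s'],s['width'],p,s['wrist_force'],s['joint_positions'])
o=p+R@np.array([-.023,.047-.111,0])
print("lip y in scraper",(np.array([.5105,.299,.072])-o)@R[:,1])
im=env.snapshot("scene");cv2.imwrite("pics/s8.png",im[:,:,::-1])
crop("pics/s8.png","pics/s8c.png",230,170,190,140,4)
E
```

```text
12.05 0.24965290487646774 [0.30263507 0.30600185 0.06802132] [ 0.17992898 -0.6522227  -0.33534333] [ 40.18336638  -0.17807269 -11.51114879  89.57026596   7.09451333
  32.62754487]
lip y in scraper -0.13538055263050885
```

View pics/s8c.png

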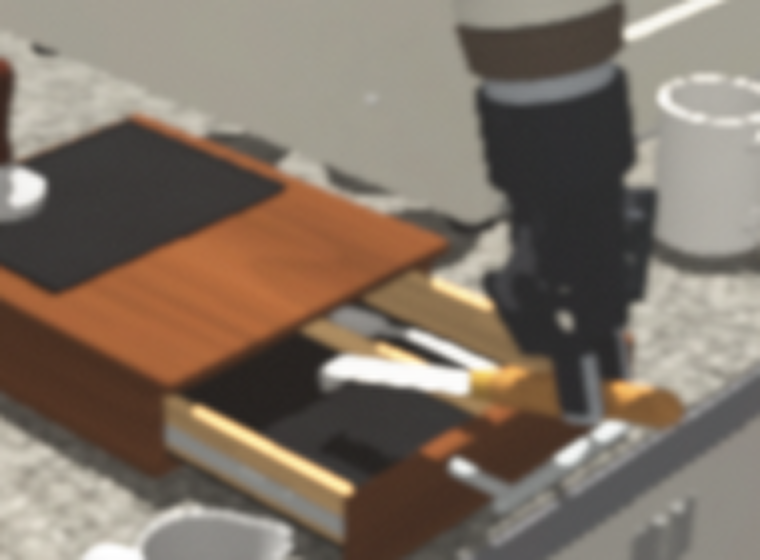

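>>> jog_arm --delta_pos '[[-10, 2, 0], [-29, 7, 0], [-58, 13, 0], [-88, 20, 0], [-117, 27, 0], [-146, 34, 0], [-166, 38, 0], [-175, 40, 0], [-175, 40, 0], [-175, 40, 0]]' --rot '[[0, 0, 0], [0, 0, 0], [0, 0, 0], [0, 0, 0], [0, 0, 0], [0, 0, 0], [0, 0, 0], [0, 0, 0], [0, 0, 0], [0, 0, 0]]' --grip '[0, 0, 0, 0, 0, 0, 0, 0, 0, 0]' --grip_force 60

```text
time_s: 13.35
eef_pos: [0.3036, 0.306, 0.2465]
tcp_rot: [[-0.224, -0.967, -0.119], [-0.028, -0.116, 0.993], [-0.974, 0.226, -0.001]]
wrist_force: [0.7, -0.7, -0.6]
width: 0.245
```

```bash
python3 - <<'E'
from h import *
s=env.state();R=s['tcp_rot'];p=s['eef_pos'];print(s['time_s'],s['width'],p,s['wrist_force'],np.abs(s['qd']).max())
print("origin",p+R@np.array([-.023,.047-.111,0]),"butt",p+R@np.array([-.034,.047,0]),"tip",p+R@np.array([-.034,.047-.222,0]),"angle",np.arccos(R[2,1]))
for n in("scene","top"):
    im=env.snapshot(n);cv2.imwrite(f"pics/{n}9.png",im[:,:,::-1])
E
```

```text
13.35 0.24548216309018317 [0.30360617 0.30595502 0.24646368] [ 0.72456483 -0.73036753 -0.55090188] 0.30258470197066745
origin [0.37066392 0.31402408 0.2544102 ] butt [0.26577152 0.3014356  0.29020284] tip [0.48048926 0.32722052 0.24004876] angle 1.3429096907806113
```

View pics/scene9.png

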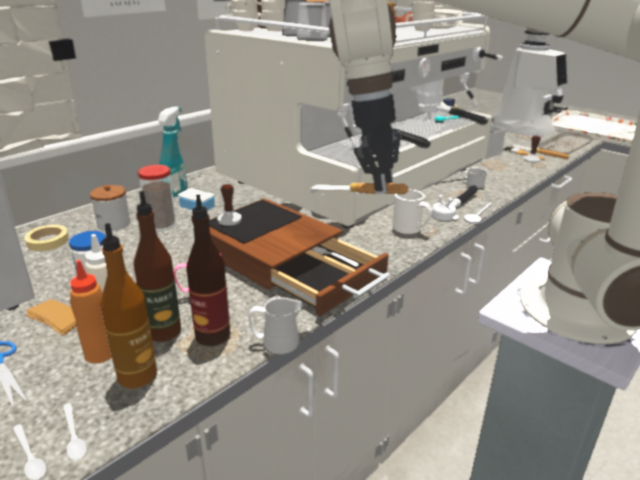

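View pics/top9.png

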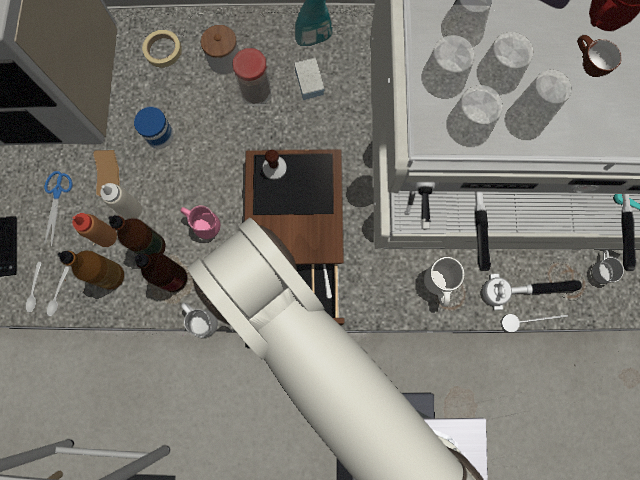

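The scraper is held clear at (312–408, 187) in the scene picture. The drawer is open with the teaspoon in it, and the jug (282, 325) and mug (408, 212) haven't moved. I'll let the arm settle, then hand in.

>>> jog_arm --delta_pos '[[0, 0, 0], [0, 0, 0], [0, 0, 0], [0, 0, 0], [0, 0, 0], [0, 0, 0], [0, 0, 0], [0, 0, 0], [0, 0, 0], [0, 0, 0]]' --rot '[[0, 0, 0], [0, 0, 0], [0, 0, 0], [0, 0, 0], [0, 0, 0], [0, 0, 0], [0, 0, 0], [0, 0, 0], [0, 0, 0], [0, 0, 0]]' --grip '[0, 0, 0, 0, 0, 0, 0, 0, 0, 0]'

```text
time_s: 14.7
eef_pos: [0.3037, 0.3061, 0.2473]
tcp_rot: [[-0.223, -0.967, -0.119], [-0.027, -0.116, 0.993], [-0.974, 0.225, -0.0]]
wrist_force: [-0.4, -0.0, -0.9]
width: 0.241
```

```bash
python3 - <<'E'
from h import *
s=env.state();print(s['time_s'],s['width'],s['eef_pos'],np.abs(s['qd']).max())
print(env.sign_off())
E
```

```text
14.7 0.24076249617310208 [0.3036912  0.30607069 0.24727207] 0.06868119311670333
the job is handed in; nothing more can be done
None
```

I pulled the drawer out to its stop, where it stayed open. I then gripped the scraper by its handle, raised the butt end about 13°, drew it out along its axis, lifted it and handed in at 14.7 s. The sign-off gives no verdict, so the result below is from my own checks.

**Last checks**
- **Scraper:** the gripper is shut on the handle (opening 0.24) and still. From the arm pose, its middle is about 0.25 m above the counter, the butt about 0.29 m and the tip about 0.24 m. It is 77° from vertical, so within 20° of level.
- **Scene:** the pictures show the drawer open with the teaspoon in it, and the jug and mug where they stood. I measured the drawer at about 140 mm from the picture taken after pulling it.
- **Forces:** the highest wrist reading, at the ends of moves, was about 14 N while holding the drawer at its stop. During the scraper's tilt and draw, the readings stayed near zero.

**What disagreed**
- **Fingertip offset:** both cameras put the fingertips about 31 mm short of the reported TCP. The first close on the handle bar therefore missed above it. I corrected for this by eye and the second try held.
- **Scraper grasp:** the arm settled about 4 mm higher than commanded, with about 5 N upward. The fingertips probably touched the drawer floor lightly. That went away on lifting.

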